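# Free a used paper roll on a leaning roll stand

### The job

Swing the keeper lever of the paper roll stand off the roll until it just rests against its setting stop; go gently, because the stop is only clamped and must not be pushed out of its setting. Then slide the paper roll off the leaning spindle and stand it on end in the empty tray, setting it down rather than dropping it. Leave the lever resting at the stop, and leave the flask, the pot and the mouse where they are.

Things in the scene. Friction and masses are not known exactly. Their poses are not given: they have to be found in the camera images.
- stand: White paper roll stand, fixed, 175 x 270 mm, 160 mm high. Origin: on its underside; x to the high back, y left, z up. Its grey deck (270 mm wide, passing 112 mm above the origin, 120 mm downhill and 85 uphill of there) slopes 35 deg towards the front: deck normal n = (-0.574, 0, 0.819), uphill u = (0.819, 0, 0.574). Spindle, lever axis and handle stand along n.
- spindle_foot (a point): Point on the deck at the foot of the fixed steel spindle (20 mm diameter, 61 mm long, along n). Axes as the stand.
- spindle_tip (a point): Top end of the spindle, on its axis.
- pivot (a point): Point on the lever's axis, at the height of the lever plate's middle (70 mm above the deck along n), 125 mm to the stand's left (+y) of the spindle. Axes as the stand.
- bar_mid (a point): Middle of the guide bar: 14 mm round steel, 256 mm long along the stand's y, 100 mm above the deck and 68 mm uphill of the spindle, on two 12 mm posts at its ends. It keeps a gripper that comes straight down off the roll.
- lever (a joint): Angle (rad) of the keeper lever: steel plate 24 mm wide, 6 thick, reaching 135 mm from the pivot, 67 to 73 mm above the deck. At 0 it points to the stand's right (-y), over the roll, which it blocks; it grows as the lever swings to the front, at 1.57 pointing straight downhill. Stiff (0.25 N m), stays where it is left. Starts between -0.05 and 0.2.
- handle_top (a point): Top of the lever's black round handle: 22 mm diameter, 52 mm tall along n (73 to 125 mm above the deck), 100 mm from the lever's axis. Axes turn with the lever: z along n, -y along the lever from pivot to tip, -x the way it swings as the angle grows.
- lever_face (a point): Middle of the lever's leading side face, 65 mm out from the pivot: it meets stop_face. Axes as handle_top.
- stop (a joint): Angle (rad) of the setting stop: a steel arm on the same axis with an upright tab 12 mm thick, 20 mm wide, centred 65 mm from the axis, 48 to 83 mm above the deck. Same zero and sense as the lever: the lever touches the stop when both angles are equal. Lies between 1.3 and 2.1. It slips when the handle is pushed against it with roughly 20 N.
- stop_face (a point): Middle of the tab's face that the lever meets, at the lever plate's height; coincides with lever_face when they touch.
- roll: White paper roll: 60 mm outside diameter, 57 mm long, straight 26 mm bore, 0.14 kg. Starts on the spindle, one end on the deck. Origin: centre of the end that lies on the deck; z along its axis, away from the deck.
- roll_mid (a point): Centre of the roll, half way along its axis. Axes as the roll.
- tray: Empty shallow white tray, fixed to the bench, 170 x 170 mm outside, 24 mm high, 4 mm walls and a floor about 4 mm thick. Origin: centre of its underside.
- flask: Bystander: white bottle, 72 mm diameter, 150 mm tall, origin at the centre of its underside.
- pot: Bystander: small specimen pot with a screw lid, 56 mm diameter, 70 mm tall, origin at the centre of its underside.
- mouse: Bystander: computer mouse, 110 x 60 x 33 mm, origin at the centre of its underside.
Not all that is in view belongs to the job. Of the things shaped like the roll, the white one is meant. There is more than one size of the tray; the job needs the larger.

How it is judged:
By the outcome, as a careful person would: the job done as asked, in the order asked, and still so for the second after the job is handed in, with the robot touching nothing.
It also fails if it takes over 64 s, if anything falls off the work surface, if the arm or the gripper's body presses on something with over 40 N, if the wrist force passes 120 N, or if a joint passes its speed limit or range.

### The arm

A 7-joint arm with a two-finger parallel gripper is mounted at the origin on the work surface. World frame = base frame: x ahead of the robot, y to its left, z up, the work surface at z = 0. Lengths are in m, angles in rad, forces in N, time in s.
With the tool pointing down it reaches from about 0.425 to 0.975 m from the base axis. Payload 16.7 kg.
Tool frame: the origin (TCP) lies on the centre line of the jaws, within the pads' length; the fingertips stand 14 mm ahead of it and the grasp point (between the pads) lies 5 mm behind it (env.nose_length is the distance from the TCP to the fingertips, in m); z points along the fingers, x is the direction in which the jaws open and shut, and the axes are right-handed (so a half turn about z gives the same grasp; the last joint's range is limited). The gripper opens to 85 mm and grips with 20 to 120 N. Pads are 22 mm wide; open, the fingers measure 114 mm over their backs; the gripper's body (76 mm by 85 mm) begins 54 mm behind the grasp point. The pads swing forward as they close: fully open they stand 13 mm farther back than shut.
Start: joints at [1.056, 0.426, 0.074, 1.606, -0.034, 1.111, -0.067], TCP at [0.241, -0.631, 0.245] pointing down, gripper open.
Joint ranges: [-2.85, 2.85], [-0.5, 2.14], [-1.23, 1.37], [0.21, 2.46], [-1.02, 4.16], [0.16, 2.05], [-2.73, 2.73]. Speed limits (rad/s): [1.89, 1.89, 2.39, 2.39, 3.01, 3.01, 3.01].

### API

Orientations are given as a unit quaternion [x, y, z, w].
In Python, from cell import env gives the robot as it stands.
- The arm moves only by the tool arm_command, never from a script. Its argument "steps" is a list of rows, each a list of 6 numbers: the shift along the world's x, y, z in cm, then the turn, a rotation vector about the world's x, y, z in rad. In form: [[dx, dy, dz, wx, wy, wz], ...]. A call has 1 to 20 rows; each row is the pose to reach, as a shift and turn from the pose commanded when the call began; what a row does not reach only later rows make up. A row lasts 1/10 s, in which the tool goes at most 50 mm and 8.59 degrees, less where a joint would pass 70% of its speed; a pose out of reach is approached as far as the arm can. A call with a gripper value outside its range is refused whole. "jaw" is the closure, from 0 (fully open) to 1 (shut), set as the call begins (left out, the last holds). The fingers move at their own pace and stop on an object; the grip force is fixed at half the most. Time passes only in rows, so rows that repeat a pose let the fingers close. It gives the time, the measured TCP pose, the force and the opening at its end, in the units of the state.
- env.sense(): the state, without advancing time (a new reading comes with each control period).
- env.snapshot(name): name is "scene" or "top"; returns the picture (400x640x3 uint8, red, green, blue); there is no depth.
- env.camera_params(name): a dict with "intrinsics" (3x3 intrinsics, pixels), "rvec" (rotation vector, rad) and "tvec" (3), from world to camera coordinates, as OpenCV has them. Camera axes: x right, y down, z forward; pixel columns grow to the right and rows downward; lengths in m; the calibration is good to about 2 mm. A picture is of the moment at which its call begins. camera_params takes no time and is no camera call.
- env.sign_off(): hands the job in, once; it reports no verdict.
Trained networks look in the newest picture that a camera, given by its name, has taken for a name from the list of things; names that differ only in an ending like _2 or _b are one class to them, and where a whole thing is asked for, a point or a joint stands for the part that bears it (a point fixed in the world has none). Each returns a list of dicts, best first, with "score" (0 to 1); they miss things now and then, are a little off and sometimes report something else, mostly with a low value. They report only what shows in the picture. A call takes as long as a camera call. They do not tell look-alikes from the thing itself.
- env.regions_of(name, camera): "mask" (400x640 bool, what is visible of it) and "point" ([column, row] in pixels, amid what is visible of it).
The state is a dict: "t": time; "joints": joint angles; "dq": joint speeds; "joint_torque": joint torques, N m; "ee_pos": TCP position; "eef_rot": TCP orientation; "wrist_force": force on the tool from outside, world axes, zero at the start; "moment": the same for the moment, N m; "gripper_width": finger opening in m.
Only numpy, scipy, OpenCV 4.12 (cv2) and the standard library are available. Lean on these libraries where they do the work, as an engineer would, in place of code of your own. Each camera call takes 0.05 s, during which the arm holds its last target. There are 200 camera calls.

## Working session

There is one attempt and no reset: what is moved stays moved. The work goes in short steps, Python scripts to look and compute and a tool call to move; the robot and the scene stay as the last step left them, time stands still between calls to the robot, and variables do not carry over. Pictures are saved under pics/ and viewed, about 8 in all and at most 12, crops included, and the job is handed in when it is done.

Besides the shell and the picture viewer there is one more tool, called after "Call:" as name(argument=value, ...) on one line, values as JSON. arm_command: Moves the arm, as the interface text tells. Its arguments: {"type":"object","properties":{"steps":{"type":"array"},"jaw":{"type":"number"}},"required":["steps"]}

```bash
ls; mkdir -p pics
cat > h.py <<'E'
import numpy as np, cv2
from scipy.spatial.transform import Rotation as R
from cell import env
def cam(n):
    p=env.camera_params(n);K=np.array(p["intrinsics"],float);r=cv2.Rodrigues(np.array(p["rvec"],float))[0];t=np.array(p["tvec"],float).ravel()
    return K,r,t
def proj(n,X):
    K,r,t=cam(n);q=(np.atleast_2d(X)@r.T+t)@K.T
    return q[:,:2]/q[:,2:]
def atz(n,px,z):
    K,r,t=cam(n);c=-r.T@t;d=r.T@np.linalg.inv(K)@np.array([px[0],px[1],1.])
    return c+d*(z-c[2])/d[2]
def snap(n,f):
    im=env.snapshot(n);cv2.imwrite("pics/"+f,im[:,:,::-1]);return im
E
python3 - <<'E'
from h import *
for n in("scene","top"):
    snap(n,n+"0.png");K,r,t=cam(n);print(n,-r.T@t,r[2],K[0])
    for k in("stand","roll","tray","lever","stop","handle_top","flask","pot","mouse"):
        for d in env.regions_of(k,n)[:3]:
            m=d["mask"];ys,xs=np.where(m);print(k,round(d["score"],2),np.round(d["point"]),m.sum(),(xs.min(),ys.min(),xs.max(),ys.max()) if len(xs) else "")
s=env.sense();print(s["t"],s["ee_pos"],s["eef_rot"],s["gripper_width"],s["wrist_force"])
E
```

```text
pics
scene [ 1.26933446 -0.74401771  0.9106047 ] [-0.49621723  0.63841179 -0.58838665] [515.00651354   0.         324.45395521]
stand 0.78 [219. 271.] 9389 (np.int64(149), np.int64(184), np.int64(279), np.int64(335))
stand 0.38 [230. 219.] 132 (np.int64(215), np.int64(211), np.int64(238), np.int64(223))
roll 0.81 [245. 323.] 941 (np.int64(233), np.int64(304), np.int64(262), np.int64(342))
roll 0.78 [193. 256.] 767 (np.int64(175), np.int64(237), np.int64(209), np.int64(271))
tray 0.83 [402. 246.] 1580 (np.int64(370), np.int64(222), np.int64(431), np.int64(265))
tray 0.73 [215. 272.] 9666 (np.int64(147), np.int64(183), np.int64(280), np.int64(336))
tray 0.72 [326. 218.] 2750 (np.int64(285), np.int64(192), np.int64(368), np.int64(247))
lever 0.71 [187. 218.] 399 (np.int64(175), np.int64(207), np.int64(232), np.int64(242))
handle_top 0.66 [183. 222.] 320 (np.int64(176), np.int64(207), np.int64(232), np.int64(241))
flask 0.91 [337. 276.] 1530 (np.int64(322), np.int64(243), np.int64(352), np.int64(304))
flask 0.39 [328. 219.] 2787 (np.int64(285), np.int64(191), np.int64(368), np.int64(246)
[... 987 characters left out ...]
(259))
handle_top 0.83 [422. 242.] 498 (np.int64(394), np.int64(231), np.int64(446), np.int64(253))
flask 0.83 [366. 161.] 511 (np.int64(356), np.int64(143), np.int64(378), np.int64(170))
pot 0.82 [355. 258.] 218 (np.int64(349), np.int64(254), np.int64(365), np.int64(270))
pot 0.16 [417. 228.] 5658 (np.int64(372), np.int64(198), np.int64(479), np.int64(262))
mouse 0.95 [211. 252.] 612 (np.int64(198), np.int64(236), np.int64(224), np.int64(270))
mouse 0.45 [439. 230.] 265 (np.int64(428), np.int64(222), np.int64(451), np.int64(238))
1.0 [ 0.2407644  -0.63054452  0.2452993 ] [ 8.23630174e-01 -5.67127264e-01 -3.10656927e-05 -3.51049263e-05] 0.085453836945302 [-0.08868503  0.50740764  0.07373778]
```

Run:
```python
import cv2
a=cv2.imread("pics/scene0.png")[140:350,140:440];b=cv2.imread("pics/top0.png")[180:275,365:490]
cv2.imwrite("pics/a.png",cv2.resize(a,None,fx=2.66,fy=2.66,interpolation=2));cv2.imwrite("pics/b.png",cv2.resize(b,None,fx=6,fy=6,interpolation=2))
```

```text
(no output)
```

View pics/a.png

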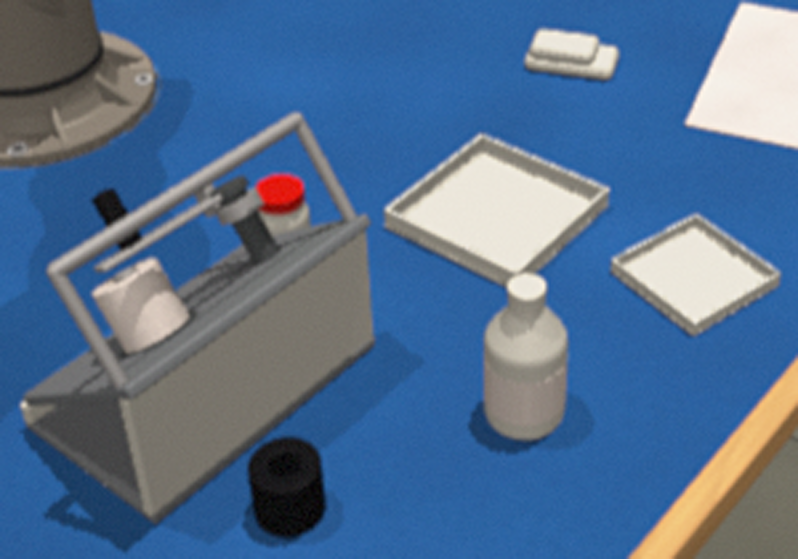

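View pics/b.png

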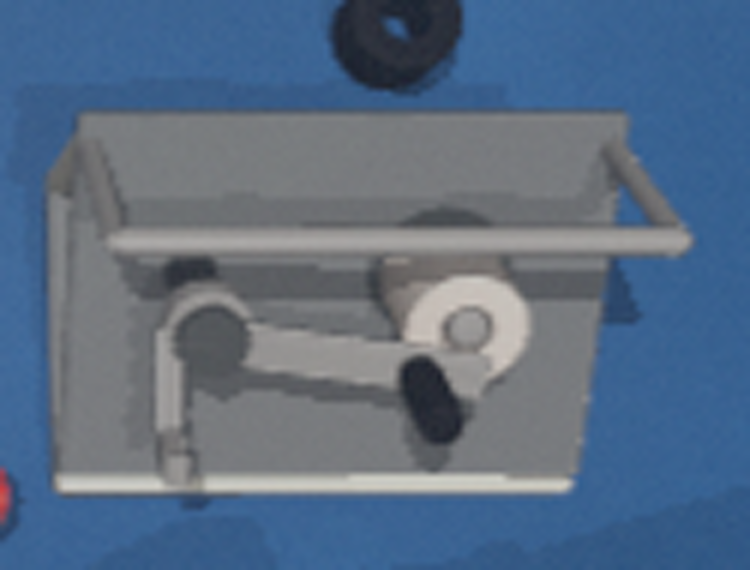

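The stand faces the robot (bar at the back, roll right, lever over the roll, stop arm pointing roughly downhill). White tray 1 by the mouse is the larger. Next I fit the stand pose to the features I read off.

```bash
cat > fit.py <<'E'
from h import *
from scipy.optimize import least_squares
n=np.array([-.5736,0,.8192]);u=np.array([.8192,0,.5736]);y=np.array([0,1.,0])
T=lambda p:((np.array(p)+.5)/6-.5+[365,180]); S=lambda p:((np.array(p)+.5)/2.66-.5+[140,140])
def pts(p):
    X,Y,yaw,su,sy,by,a=p
    o=np.array([0,0,.112]);sp=o+su*u+sy*y;pv=sp+.125*y+.07*n
    L=lambda a,r,h:pv+r*(-y*np.cos(a)-u*np.sin(a))+(h-.07)*n
    loc=dict(spf=sp,tip=sp+.061*n,rollc=sp+.057*n,piv=pv,barL=sp+.068*u+.1*n+(by+.128)*y,barR=sp+.068*u+.1*n+(by-.128)*y,
     FL=o-.12*u+.135*y,FR=o-.12*u-.135*y,BL=o+.085*u+.135*y,BR=o+.085*u-.135*y,ht=L(a,.1,.125),hb=L(a,.1,.073))
    Rz=R.from_euler("z",yaw)
    return {k:Rz.apply(v)+[X,Y,0] for k,v in loc.items()},Rz
obs=[("top","tip",T((468,328))),("top","barL",T((112,241))),("top","barR",T((688,241))),("top","FL",T((57,478))),("top","FR",T((574,478))),("top","BL",T((80,113))),("top","BR",T((628,113))),
("top","ht",T((440,425))),("top","hb",T((416,372))),
("scene","barL",S((298,118))),("scene","barR",S((53,272))),("scene","BL",S((367,222))),("scene","BR",S((125,393))),("scene","FR",S((22,405))),("scene","ht",S((104,198))),("scene","hb",S((128,242)))]
def res(p):
    P,_=pts(p);return np.concatenate([proj(c,P[k])[0]-o for c,k,o in obs])
if __name__=="__main__":
    f=least_squares(res,[.45,-.2,0,0,-.06,.06,.1],loss="soft_l1")
    print("p",np.round(f.x,4));np.save("p.npy",f.x)
    for (c,k,o),r in zip(obs,f.fun.reshape(-1,2)): print(c,k,np.round(r,1))
    P,_=pts(f.x)
    for k in P: print(k,np.round(P[k],4))
    for a in(1.3,1.5,1.57,1.7,1.9,2.1):
        # stop tab top in top crop
        Q=f.x.copy();Pp,Rz=pts(Q);v=Rz.apply(-y*np.cos(a)-u*np.sin(a));nn=Rz.apply(n)
        X=Pp["piv"]+.065*v+.013*nn; X2=Pp["piv"]+.065*v-.022*nn
        print(a,"top",np.round((proj("top",[X,X2])-[365,180]+.5)*6-.5))
    print("tray guess big",atz("top",(302,217),.02),"small",atz("top",(290,153),.02),"flask",atz("top",(366,158),.1),"mouse",atz("top",(211,252),.03),"pot",atz("scene",(244,217),.05))
E
python3 fit.py
python3 - <<'E'
from h import *
m=env.regions_of("tray","top")
for d in m[:2]:
    c,_=cv2.findContours(d["mask"].astype(np.uint8),0,2);r=cv2.minAreaRect(max(c,key=cv2.contourArea))
    q=cv2.boxPoints(r);W=np.array([atz("top",p,.024) for p in q]);print(np.round(W,3),W.mean(0),np.linalg.norm(W-np.roll(W,1,0),axis=1))
E
```

```text
p [ 0.5368 -0.2027 -0.0109 -0.0009 -0.0493  0.0493  0.1607]
top tip [0.1 0.3]
top barL [ 0.8 -0.2]
top barR [-1.6 -0.1]
top FL [ 0.5 -0.6]
top FR [ 1.  -0.5]
top BL [-0.   0.3]
top BR [0.9 0.3]
top ht [0.2 0.4]
top hb [ 0.  -0.1]
scene barL [-0.1  1.3]
scene barR [0.8 0.7]
scene BL [ 0.6 -2.9]
scene BR [-0.  -1.1]
scene FR [-0.6 -2.6]
scene ht [-0.6 -1.6]
scene hb [2.  1.8]
spf [ 0.5355 -0.252   0.1115]
tip [ 0.5006 -0.2516  0.1614]
rollc [ 0.5028 -0.2516  0.1582]
piv [ 0.4968 -0.1266  0.1688]
barL [ 0.5358 -0.0747  0.2324]
barR [ 0.533  -0.3306  0.2324]
FL [ 0.44   -0.0666  0.0432]
FR [ 0.4371 -0.3366  0.0432]
BL [ 0.6079 -0.0685  0.1608]
BR [ 0.605  -0.3385  0.1608]
ht [ 0.451  -0.2248  0.2047]
hb [ 0.4808 -0.2251  0.1621]
1.3 top [[242. 466.]
 [230. 429.]]
1.5 top [[215. 470.]
 [204. 432.]]
1.57 top [[206. 470.]
 [195. 433.]]
1.7 top [[188. 469.]
 [178. 432.]]
1.9 top [[163. 464.]
 [153. 426.]]
2.1 top [[139. 454.]
 [130. 417.]]
tray guess big [0.57728204 0.16135678 0.02      ] small [0.79286282 0.201292   0.02      ] flask [ 0.74964429 -0.04308738  0.1       ] mouse [0.46667532 0.44892068 0.03      ] pot [ 0.42772701 -0.01496119  0.05      ]
[[0.49  0.241 0.024]
 [0.663 0.243 0.024]
 [0.661 0.073 0.024]
 [0.489 0.075 0.024]] [0.57600905 0.15794066 0.024     ] [0.1657689  0.17274005 0.16963496 0.17261809]
[[0.747 0.273 0.024]
 [0.866 0.243 0.024]
 [0.833 0.129 0.024]
 [0.714 0.161 0.024]] [0.78976958 0.20143461 0.024     ] [0.11715698 0.12346293 0.11899691 0.12284939]
```

The fit is good to about 2 px: spindle tip at (0.501, -0.252, 0.161), lever at about 0.16, stop near 1.5, big tray centre at (0.576, 0.158). I'll push the handle with shut fingers, tool along -n.

```bash
cat > plan.py <<'E'
from fit import *
p=np.load("p.npy");P,Rz=pts(p);N,U,Y=[Rz.apply(v) for v in(n,u,y)]
Rt=R.from_matrix(np.stack([-Y,-U,-N],1))
def poker(a,h=.095,back=0):
    s=np.clip(a/1.5,0,1);du=-(.011+.011*np.cos(a))+.005*s;dy=.0145+.011*np.sin(a)-.005*(1-s)
    v=-Y*np.cos(a)-U*np.sin(a);hd=P["piv"]+.1*v+(h-.07)*N
    return hd-du*U-dy*Y
def rel(x,base,q0=None):
    r=np.round((x-base)*100,1).tolist()
    return r+(np.round((Rt*R.from_quat(q0).inv()).as_rotvec(),3).tolist() if q0 is not None else [])
E
python3 - <<'E'
from plan import *
s=env.sense();b=s["ee_pos"];q=s["eef_rot"]
pre=poker(0.0);print("pre",pre,"hover",pre+.07*N, rel(pre+.07*N,b,q), rel(pre+.13*N,b,q))
print("down",rel(pre,pre+.07*N))
for a in np.arange(.1,1.75,.1):print(round(a,2),rel(poker(a),pre))
E
```

```text
pre [ 0.49924099 -0.2360954   0.20190761] hover [ 0.45909138 -0.23565744  0.25925161] [21.8, 39.5, 1.4, 0.108, -0.605, -0.364] [18.4, 39.5, 6.3, 0.108, -0.605, -0.364]
down [4.0, -0.0, -5.7]
0.1 [-0.9, -0.1, -0.6]
0.2 [-1.7, -0.1, -1.2]
0.3 [-2.5, 0.0, -1.8]
0.4 [-3.4, 0.3, -2.4]
0.5 [-4.2, 0.6, -2.9]
0.6 [-4.9, 1.0, -3.5]
0.7 [-5.7, 1.5, -4.0]
0.8 [-6.3, 2.0, -4.5]
0.9 [-7.0, 2.7, -4.9]
1.0 [-7.5, 3.4, -5.3]
1.1 [-8.0, 4.2, -5.7]
1.2 [-8.5, 5.0, -6.0]
1.3 [-8.8, 5.9, -6.2]
1.4 [-9.1, 6.8, -6.4]
1.5 [-9.3, 7.8, -6.6]
1.6 [-9.4, 8.8, -6.7]
1.7 [-9.4, 9.8, -6.7]
```

Call:
arm_command(jaw=1, steps=[[0,0,8,0,0,0],[2,4,13,0,0,0],[5,8,14,0.05,-0.3,-0.18],[8,12,14,0.108,-0.605,-0.364],[11,16,14,0.108,-0.605,-0.364],[13,20,14,0.108,-0.605,-0.364],[14,24,14,0.108,-0.605,-0.364],[15,28,14,0.108,-0.605,-0.364],[16,32,12,0.108,-0.605,-0.364],[17,36,10,0.108,-0.605,-0.364],[18.4,39.5,6.3,0.108,-0.605,-0.364],[18.4,39.5,6.3,0.108,-0.605,-0.364],[18.4,39.5,6.3,0.108,-0.605,-0.364],[18.4,39.5,6.3,0.108,-0.605,-0.364],[18.4,39.5,6.3,0.108,-0.605,-0.364],[18.4,39.5,6.3,0.108,-0.605,-0.364]])

```text
t: 2.65
ee_pos: [0.4248, -0.2365, 0.3089]
eef_rot: [-0.67, 0.678, -0.214, 0.211]
wrist_force: [0.6, -0.7, 0.8]
gripper_width: 0.0001
```

Call:
arm_command(steps=[[1,0,-1.4,0,0,0],[2.5,0,-3.5,0,0,0],[4,0,-5.7,0,0,0],[5.5,0,-7.9,0,0,0],[6.8,0,-9.7,0,0,0],[7.4,0,-10.6,0,0,0],[7.4,0,-10.6,0,0,0],[7.4,0,-10.6,0,0,0]])

```text
t: 3.45
ee_pos: [0.4986, -0.236, 0.2028]
eef_rot: [-0.67, 0.678, -0.214, 0.212]
wrist_force: [0.4, -1.0, -0.2]
gripper_width: -0.0001
```

Run:
```python
from h import *
a=snap("scene","s1.png")[160:310,140:290];b=snap("top","t1.png")[170:275,365:490]
a=cv2.resize(a,(400,400),interpolation=2);b=cv2.resize(b,(400,336),interpolation=2);b=np.vstack([b,np.zeros((64,400,3),np.uint8)])
cv2.imwrite("pics/c.png",np.hstack([a,b])[:,:,::-1])
```

```text
(no output)
```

View pics/c.png

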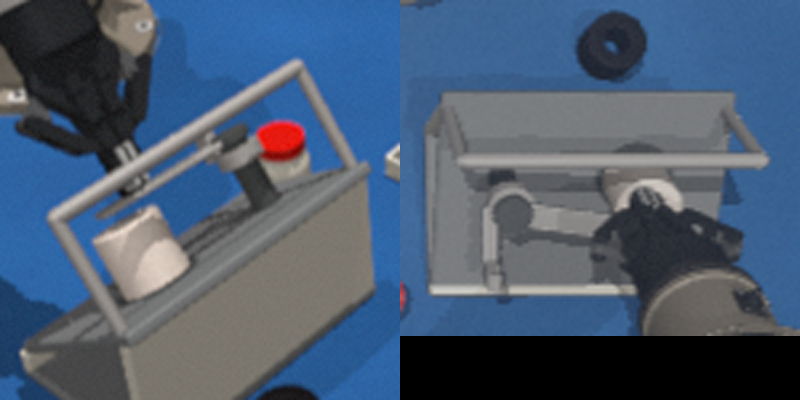

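Call:
arm_command(steps=[[-0.4,0,-0.3,0,0,0],[-0.9,-0.1,-0.6,0,0,0],[-1.3,-0.1,-0.9,0,0,0],[-1.7,-0.1,-1.2,0,0,0],[-2.1,0,-1.5,0,0,0],[-2.5,0,-1.8,0,0,0],[-3.0,0.1,-2.1,0,0,0],[-3.4,0.3,-2.4,0,0,0],[-3.8,0.4,-2.7,0,0,0],[-4.2,0.6,-2.9,0,0,0],[-4.6,0.8,-3.2,0,0,0],[-4.9,1.0,-3.5,0,0,0],[-5.3,1.2,-3.8,0,0,0],[-5.7,1.5,-4.0,0,0,0],[-6.0,1.8,-4.3,0,0,0],[-6.3,2.0,-4.5,0,0,0],[-6.7,2.3,-4.7,0,0,0],[-7.0,2.7,-4.9,0,0,0],[-7.0,2.7,-4.9,0,0,0]])

```text
t: 5.45
ee_pos: [0.4273, -0.2102, 0.1591]
eef_rot: [-0.672, 0.678, -0.21, 0.211]
wrist_force: [-0.8, -1.1, 0.6]
gripper_width: -0.0003
```

Run:
```python
from h import *
print(env.sense()["wrist_force"])
a=snap("scene","s2.png")[160:310,140:290];b=snap("top","t2.png")[170:275,365:490]
a=cv2.resize(a,(400,400),interpolation=2);b=cv2.resize(b,(400,336),interpolation=2);b=np.vstack([b,np.zeros((64,400,3),np.uint8)])
cv2.imwrite("pics/d.png",np.hstack([a,b])[:,:,::-1])
```

```text
[-0.7681114  -1.06950251  0.61083852]
```

View pics/d.png

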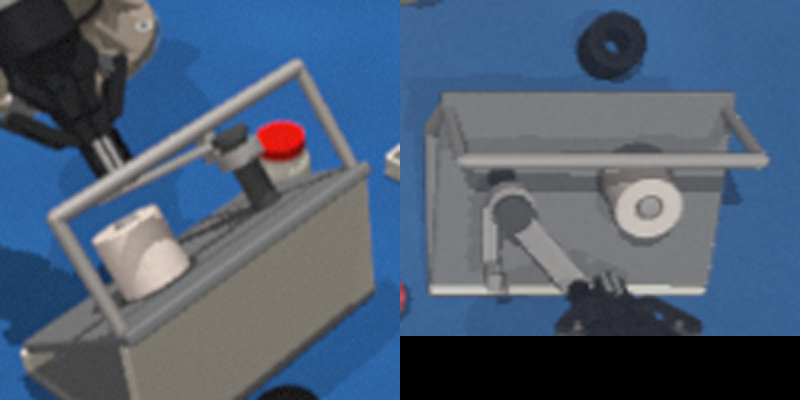

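Call:
arm_command(steps=[[-0.3,0.3,-0.2,0,0,0],[-0.5,0.7,-0.4,0,0,0],[-0.8,1.1,-0.6,0,0,0],[-1.0,1.5,-0.8,0,0,0],[-1.2,1.9,-1.0,0,0,0],[-1.5,2.3,-1.1,0,0,0],[-1.6,2.7,-1.2,0,0,0]])

```text
t: 6.25
ee_pos: [0.4165, -0.1903, 0.157]
eef_rot: [-0.674, 0.679, -0.203, 0.211]
wrist_force: [-0.7, 1.0, -0.2]
gripper_width: 0.0001
```

Run:
```python
from plan import *
im=snap("top","t3.png")
# predicted projections in top image: lever leading side line & stop
s=env.sense();print(s["ee_pos"],s["wrist_force"])
b=cv2.resize(im[205:265,378:438],(780,780//1),interpolation=2)
b=cv2.resize(b,(600,600))
# draw lever centreline ends for angles
for a,c in((1.2,(255,0,0)),(1.5,(0,255,0))):
    v=-Y*np.cos(a)-U*np.sin(a);q=proj("top",[P["piv"],P["piv"]+.135*v+.003*N]);q=((q-[378,205]+.5)*10-.5).astype(int)
    cv2.line(b,tuple(map(int,q[0])),tuple(map(int,q[1])),c,1)
cv2.imwrite("pics/e.png",b[:,:,::-1])
```

```text
[ 0.41680562 -0.18979113  0.15705437] [0.13778727 0.47024546 1.46357783]
```

View pics/e.png

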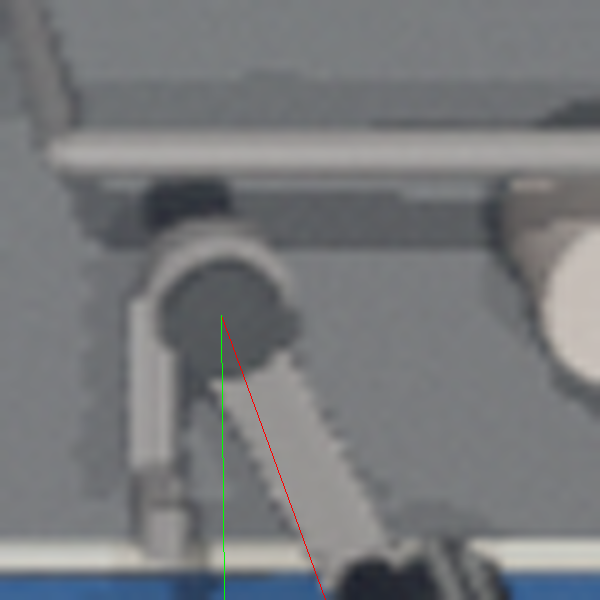

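Run:
```python
from plan import *
s=env.sense();print(np.round(s["joints"],3),R.from_quat(s["eef_rot"]).as_matrix().round(3))
```

```text
[ 1.574  0.154 -1.12   2.461 -1.021  0.163 -0.104] [[-0.003 -0.829  0.56 ]
 [-1.     0.009  0.008]
 [-0.012 -0.559 -0.829]]
```

The tilted posture has run into joint limits (q4, q5 and q6), with the lever at about 1.07. I'll lift off, go vertical, and push the plate's trailing edge closer to the pivot, where there's reach.

Call:
arm_command(steps=[[0.5,-1,2,0,0,0],[1,-2,5,0,0,0],[1,-2,9,0,0,0],[1,-2,13,0,0.1,0],[1,-2,14,0,0.25,0],[1,-2,14,0,0.4,0],[1,-2,14,0,0.55,0],[1,-2,14,0,0.611,0.01],[1,-2,14,0,0.611,0.01],[1,-2,14,0,0.611,0.01],[1,-2,14,0,0.611,0.01],[1,-2,14,0,0.611,0.01]])

```text
t: 7.5
ee_pos: [0.4261, -0.21, 0.2969]
eef_rot: [0.707, -0.707, -0.009, 0.002]
wrist_force: [-0.4, 0.2, 0.6]
gripper_width: 0.0
```

Run:
```python
from plan import *
s=env.sense();print(np.round(s["joints"],3),R.from_quat(s["eef_rot"]).as_matrix().round(3))
im=env.snapshot("top")
for k in("lever","stop","handle_top"):
    for d in env.regions_of(k,"top")[:1]:print(k,d["score"],d["point"])
# orient lever: handle top/bottom fit from dark pixels
for a in(1.0,1.05,1.1,1.15,1.2,1.25):
    v=-Y*np.cos(a)-U*np.sin(a);b=P["piv"]+.1*v;print(a,proj("top",[b+.055*N,b+.003*N,P["piv"]+.135*v]).round(1).tolist())
b=cv2.resize(im[210:275,378:443],(650,650),interpolation=2)
cv2.imwrite("pics/f.png",b[:,:,::-1])
```

```text
[ 1.393  0.202 -1.175  1.913  0.195  1.175 -1.424] [[ 0.    -1.    -0.016]
 [-1.    -0.     0.011]
 [-0.011  0.016 -1.   ]]
lever 0.68 [408.5, 223.4]
stop 0.51 [391.1, 243.5]
handle_top 0.86 [407.7, 251.5]
1.0 [[419.8, 271.7], [416.3, 261.8], [421.7, 269.7]]
1.05 [[418.2, 272.4], [414.8, 262.5], [419.6, 270.7]]
1.1 [[416.6, 273.1], [413.2, 263.2], [417.5, 271.6]]
1.15 [[414.9, 273.8], [411.6, 263.8], [415.4, 272.4]]
1.2 [[413.2, 274.3], [410.0, 264.4], [413.2, 273.2]]
1.25 [[411.5, 274.8], [408.4, 264.9], [411.0, 273.8]]
```

View pics/f.png

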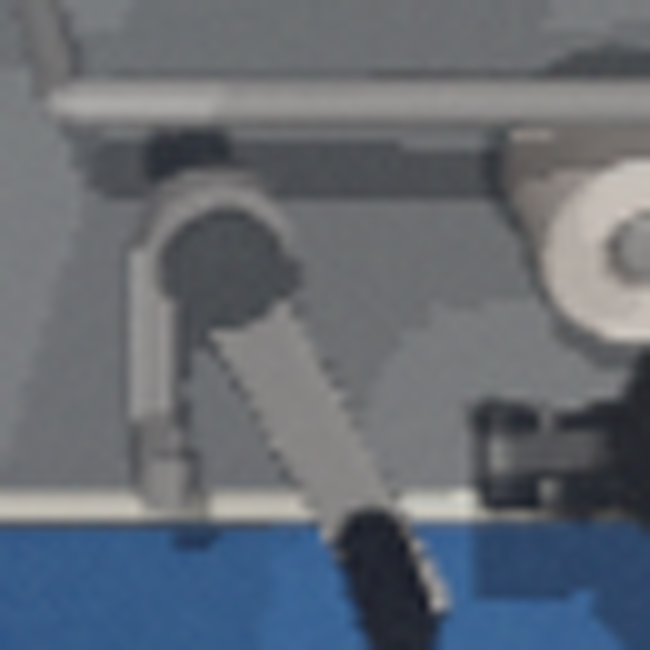

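Call:
arm_command(steps=[[0.5,-0.6,-3,0,0,0],[0.9,-0.6,-7,0,0,0],[0.9,-0.6,-11,0,0,0],[0.9,-0.6,-14,0,0,0],[0.9,-0.6,-16,0,0,0],[0.9,-0.6,-17.1,0,0,0],[0.9,-0.6,-17.1,0,0,0]])

```text
t: 8.4
ee_pos: [0.4352, -0.2163, 0.1256]
eef_rot: [-0.707, 0.707, 0.01, -0.002]
wrist_force: [-0.7, -0.4, -0.5]
gripper_width: -0.0001
```

Call:
arm_command(steps=[[0,0.5,0,0,0,0],[0,1.0,0,0,0,0],[0,1.5,0,0,0,0],[0,2.0,0,0,0,0],[0,2.4,0,0,0,0],[0,2.8,0,0,0,0],[0,3.2,0,0,0,0],[0,3.6,0,0,0,0],[0,4.0,0,0,0,0],[0,4.0,0,0,0,0]])

```text
t: 9.4
ee_pos: [0.4358, -0.1756, 0.1261]
eef_rot: [0.707, -0.707, -0.01, 0.002]
wrist_force: [-0.8, -0.7, -0.6]
gripper_width: 0.0
```

Run:
```python
from plan import *
s=env.sense();print(s["wrist_force"],s["joints"].round(2) if hasattr(s["joints"],"round") else s["joints"])
a=snap("scene","s5.png")[170:300,150:280];im=snap("top","t5.png")
b=cv2.resize(im[205:270,378:443],(400,400),interpolation=2);a=cv2.resize(a,(400,400),interpolation=2)
cv2.imwrite("pics/g.png",np.hstack([a,b])[:,:,::-1])
```

```text
[-0.8212086  -0.65911023 -0.61874116] [ 1.11  0.44 -1.03  2.11  0.48  0.88 -1.77]
```

View pics/g.png

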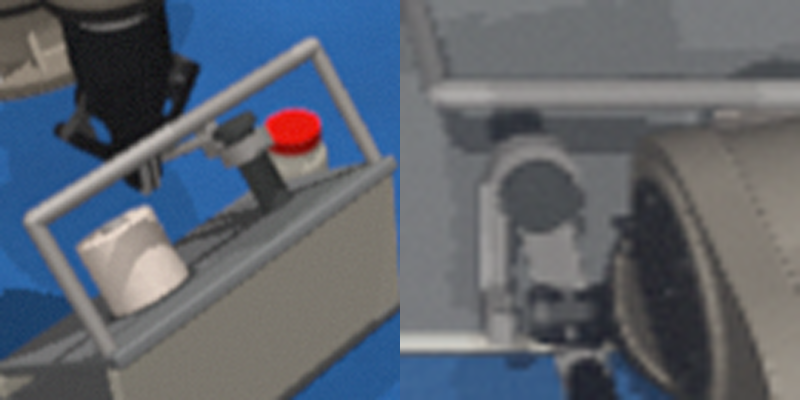

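Call:
arm_command(steps=[[0,0.2,0,0,0,0],[0,0.4,0,0,0,0],[0,0.6,0,0,0,0]])

```text
t: 9.8
ee_pos: [0.4356, -0.1703, 0.126]
eef_rot: [0.707, -0.707, -0.01, 0.002]
wrist_force: [-1.2, -3.5, -1.7]
gripper_width: -0.0001
```

Call:
arm_command(steps=[[0,0.1,0,0,0,0],[0,0.2,0,0,0,0],[0,0.3,0,0,0,0]])

```text
t: 10.1
ee_pos: [0.4357, -0.1673, 0.1261]
eef_rot: [0.707, -0.707, -0.01, 0.002]
wrist_force: [-1.0, -4.0, -1.5]
gripper_width: -0.0001
```

Call:
arm_command(steps=[[0,0.1,0,0,0,0],[0,0.2,0,0,0,0]])

```text
t: 10.3
ee_pos: [0.4357, -0.1652, 0.1261]
eef_rot: [0.707, -0.707, -0.01, 0.002]
wrist_force: [-2.4, -3.1, -1.1]
gripper_width: -0.0
```

Call:
arm_command(steps=[[0,0.1,0,0,0,0],[0,0.2,0,0,0,0]])

```text
t: 10.5
ee_pos: [0.4357, -0.1632, 0.1261]
eef_rot: [0.707, -0.707, -0.01, 0.002]
wrist_force: [-2.5, -4.0, -2.8]
gripper_width: 0.0002
```

Call:
arm_command(steps=[[0,0.1,0,0,0,0]])

```text
t: 10.6
ee_pos: [0.4357, -0.1622, 0.1261]
eef_rot: [0.707, -0.707, -0.01, 0.002]
wrist_force: [-1.0, -4.0, -2.1]
gripper_width: 0.0001
```

Call:
arm_command(steps=[[0,0.1,0,0,0,0]])

```text
t: 10.7
ee_pos: [0.4357, -0.1612, 0.1261]
eef_rot: [0.707, -0.707, -0.01, 0.002]
wrist_force: [-2.3, -4.4, -1.4]
gripper_width: 0.0004
```

Call:
arm_command(steps=[[0,0.05,0,0,0,0]])

```text
t: 10.8
ee_pos: [0.4357, -0.1606, 0.1261]
eef_rot: [0.707, -0.707, -0.01, 0.002]
wrist_force: [-2.2, -3.4, -2.5]
gripper_width: -0.0
```

Call:
arm_command(steps=[[0,0.05,0,0,0,0]])

```text
t: 10.9
ee_pos: [0.4357, -0.1602, 0.1261]
eef_rot: [0.707, -0.707, -0.01, 0.002]
wrist_force: [-2.1, -4.1, -1.3]
gripper_width: -0.0001
```

Call:
arm_command(steps=[[0,0.05,0,0,0,0]])

```text
t: 11.0
ee_pos: [0.4357, -0.1598, 0.1261]
eef_rot: [0.707, -0.707, -0.01, 0.002]
wrist_force: [-1.2, -3.6, -2.3]
gripper_width: 0.0001
```

Call:
arm_command(steps=[[0,0.05,0,0,0,0]])

```text
t: 11.1
ee_pos: [0.4357, -0.1593, 0.1261]
eef_rot: [0.707, -0.707, -0.01, 0.002]
wrist_force: [-1.5, -3.9, -1.6]
gripper_width: -0.0001
```

Call:
arm_command(steps=[[0,0.05,0,0,0,0]])

```text
t: 11.2
ee_pos: [0.4358, -0.1587, 0.1261]
eef_rot: [0.707, -0.707, -0.01, 0.002]
wrist_force: [-1.3, -3.9, -1.5]
gripper_width: 0.0003
```

Call:
arm_command(steps=[[0,0.05,0,0,0,0]])

```text
t: 11.3
ee_pos: [0.4358, -0.1582, 0.1261]
eef_rot: [0.707, -0.707, -0.01, 0.002]
wrist_force: [-1.8, -4.7, -2.2]
gripper_width: -0.0
```

Call:
arm_command(steps=[[0,0.05,0,0,0,0]])

```text
t: 11.4
ee_pos: [0.4357, -0.1577, 0.1261]
eef_rot: [0.707, -0.707, -0.01, 0.002]
wrist_force: [-2.0, -4.0, -1.8]
gripper_width: -0.0
```

Call:
arm_command(steps=[[0,0.05,0,0,0,0]])

```text
t: 11.5
ee_pos: [0.4358, -0.1572, 0.1261]
eef_rot: [0.707, -0.707, -0.01, 0.002]
wrist_force: [-2.7, -3.4, -2.0]
gripper_width: -0.0004
```

Run:
```python
from plan import *
print(env.sense()["wrist_force"])
im=snap("top","t6.png")
b=cv2.resize(im[220:265,383:428],(630,630),interpolation=2)
cv2.imwrite("pics/i.png",b[:,:,::-1])
```

```text
[-2.6612155  -3.39310101 -2.0212125 ]
```

View pics/i.png

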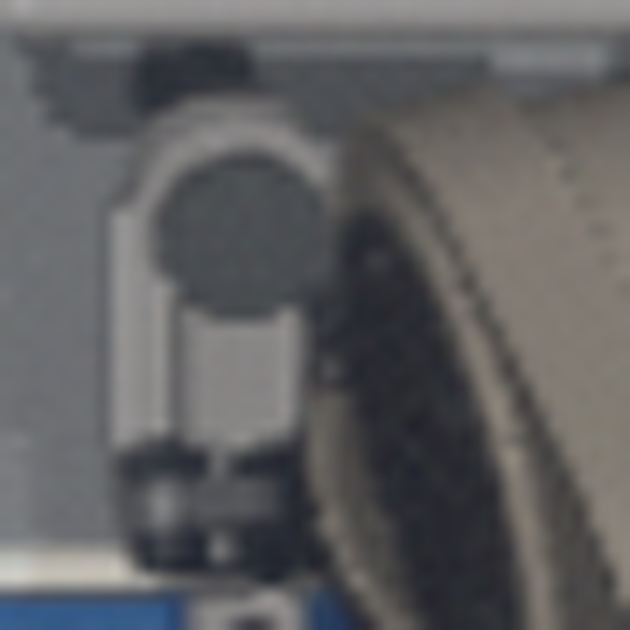

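Call:
arm_command(steps=[[0,0.05,0,0,0,0]])

```text
t: 11.65
ee_pos: [0.4357, -0.1568, 0.1261]
eef_rot: [0.707, -0.707, -0.01, 0.002]
wrist_force: [-1.5, -3.7, -2.4]
gripper_width: -0.0
```

Call:
arm_command(steps=[[0,0.05,0,0,0,0]])

```text
t: 11.75
ee_pos: [0.4358, -0.1562, 0.1261]
eef_rot: [0.707, -0.707, -0.01, 0.002]
wrist_force: [-2.8, -3.8, -2.5]
gripper_width: 0.0006
```

Call:
arm_command(steps=[[0,0.05,0,0,0,0]])

```text
t: 11.85
ee_pos: [0.4357, -0.156, 0.1261]
eef_rot: [0.707, -0.707, -0.01, 0.002]
wrist_force: [-2.5, -6.8, -2.6]
gripper_width: 0.0
```

Call:
arm_command(steps=[[0,0.05,0,0,0,0]])

```text
t: 11.95
ee_pos: [0.4357, -0.1559, 0.1261]
eef_rot: [-0.707, 0.707, 0.009, -0.003]
wrist_force: [-1.8, -10.0, -3.2]
gripper_width: 0.0003
```

The stop is touched: y stalled at -0.156 while the force rose from 4 to 10 N, well under slip. Retreating.

Call:
arm_command(steps=[[0,-0.5,0,0,0,0],[0,-2,0,0,0,0],[0,-4,0,0,0,0],[0,-5.5,3,0,0,0],[0,-6,8,0,0,0],[0,-7,13,0,0,0],[0,-8,17,0,-0.12,0],[0,-9.5,19,0,-0.25,0],[0,-9.5,19,0,-0.4,0],[0,-9.5,19,0,-0.53,0],[0,-9.5,19,0,-0.611,-0.01],[0,-9.5,19,0,-0.611,-0.01],[0,-9.5,19,0,-0.611,-0.01]])

```text
t: 13.25
ee_pos: [0.434, -0.2515, 0.3156]
eef_rot: [-0.673, 0.679, -0.205, 0.21]
wrist_force: [0.2, 0.8, -1.1]
gripper_width: -0.0002
```

Run:
```python
from plan import *
s=env.sense();b=s["ee_pos"];q=s["eef_rot"];print(b,s["t"],np.round(s["wrist_force"],1))
for h in(.15,.10,.028):print(h,rel(P["spf"]+h*N,b,q))
a=snap("scene","s7.png")[170:300,150:280];im=snap("top","t7.png")
b=cv2.resize(im[205:270,378:443],(400,400),interpolation=2);a=cv2.resize(a,(400,400),interpolation=2)
cv2.imwrite("pics/j.png",np.hstack([a,b])[:,:,::-1])
```

```text
[ 0.43397066 -0.25147786  0.31558909] 13.25 [ 0.2  0.8 -1.1]
0.15 [1.6, 0.0, -8.1, -0.01, -0.016, -0.004]
0.1 [4.4, 0.0, -12.2, -0.01, -0.016, -0.004]
0.028 [8.6, -0.0, -18.1, -0.01, -0.016, -0.004]
```

View pics/j.png

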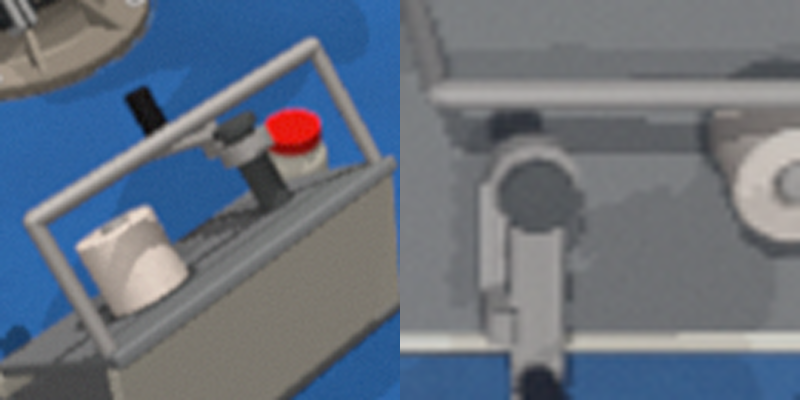

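Call:
arm_command(jaw=0, steps=[[0.8,0,-4,-0.01,-0.016,0],[1.6,0,-8.1,-0.01,-0.016,0],[1.6,0,-8.1,-0.01,-0.016,0],[1.6,0,-8.1,-0.01,-0.016,0],[2.5,0,-9.4,-0.01,-0.016,0],[3.5,0,-10.9,-0.01,-0.016,0],[4.4,0,-12.2,-0.01,-0.016,0],[5.2,0,-13.3,-0.01,-0.016,0],[6.0,0,-14.4,-0.01,-0.016,0],[6.8,0,-15.5,-0.01,-0.016,0],[7.5,0,-16.5,-0.01,-0.016,0],[8.2,0,-17.5,-0.01,-0.016,0],[8.6,0,-18.1,-0.01,-0.016,0],[8.6,0,-18.1,-0.01,-0.016,0]])

```text
t: 14.75
ee_pos: [0.5243, -0.2534, 0.1452]
eef_rot: [-0.674, 0.676, -0.208, 0.214]
wrist_force: [0.4, 1.2, 0.6]
gripper_width: 0.0854
```

Run:
```python
from plan import *
s=env.sense();print(np.round(s["joints"],3),R.from_quat(s["eef_rot"]).as_matrix().round(3))
```

```text
[ 0.942  0.294 -0.502  2.258 -1.021  0.165 -0.101] [[-0.001 -0.823  0.569]
 [-1.     0.006  0.007]
 [-0.009 -0.568 -0.823]]
```

Call:
arm_command(steps=[[0,0,0,0,0.07,0],[-0.2,0.1,-0.3,0,0.14,0],[-0.4,0.2,-0.8,0,0.14,0],[-0.5,0.2,-1.1,0,0.14,0],[-0.5,0.2,-1.1,0,0.14,0],[-0.5,0.2,-1.1,0,0.14,0]])

```text
t: 15.35
ee_pos: [0.5169, -0.2515, 0.1315]
eef_rot: [-0.687, 0.69, -0.159, 0.165]
wrist_force: [-0.4, 0.3, 0.2]
gripper_width: 0.0858
```

Run:
```python
from plan import *
s=env.sense();print(np.round(s["joints"],3),s["ee_pos"],np.round(s["wrist_force"],1),R.from_quat(s["eef_rot"]).as_matrix().round(3)); d=s["ee_pos"]-P["spf"];print("n,u,y",d@N,d@U,d@Y)
```

```text
[ 0.529  0.275 -0.082  2.22  -0.677  0.292 -0.503] [ 0.51691619 -0.2514738   0.13151849] [-0.4  0.3  0.2] [[-0.001 -0.895  0.446]
 [-1.     0.005  0.008]
 [-0.009 -0.446 -0.895]]
n,u,y 0.027113151769286466 -0.0037568080116187758 0.0003153074502033897
```

Call:
arm_command(jaw=1, steps=[[0,0,0,0,0,0],[0,0,0,0,0,0],[0,0,0,0,0,0],[0,0,0,0,0,0],[0,0,0,0,0,0],[0,0,0,0,0,0]])

```text
t: 15.95
ee_pos: [0.5164, -0.252, 0.1315]
eef_rot: [-0.687, 0.69, -0.159, 0.164]
wrist_force: [-11.3, 1.9, 15.3]
gripper_width: 0.06
```

Call:
arm_command(steps=[[-0.2,0,0.3,0,0,0],[-0.5,0,0.7,0,0,0],[-0.8,0,1.15,0,0,0],[-1.1,0,1.6,0,0,0],[-1.5,0,2.15,0,0,0],[-1.9,0,2.7,0,0,0],[-2.3,0,3.3,0,0,0],[-2.7,0,3.85,0,0,0],[-3.1,0,4.4,0,0,0],[-3.5,0,5.0,0,0,0],[-3.9,0,5.6,0,0,0],[-4.3,0,6.15,0,0,0],[-4.7,0,6.7,0,0,0],[-4.7,0,6.7,0,0,0]])

```text
t: 17.35
ee_pos: [0.4699, -0.2517, 0.199]
eef_rot: [-0.688, 0.689, -0.159, 0.164]
wrist_force: [-0.5, -0.2, -2.2]
gripper_width: 0.0593
```

Call:
arm_command(steps=[[0,0,4,0,0,0],[0,0,8,0,0,0],[0,0,12,0,0.1,0],[1,2,16,0,0.2,0],[2,5,16,0,0.3,0],[3,9,16,0,0.4,0],[4,13,16,0,0.5,0],[5,17,16,0,0.611,0],[6,21,16,0,0.611,0],[7,25,16,0,0.611,0],[8,29,16,0,0.611,0],[9,33,16,0,0.611,0],[10,37,16,0,0.611,0],[10.2,41,14,0,0.611,0],[10.2,41,11,0,0.611,0],[10.2,41,8,0,0.611,0],[10.2,41,5,0,0.611,0],[10.2,41,2,0,0.611,0],[10.2,41,-2,0,0.611,0],[10.2,41,-2,0,0.611,0]])

```text
t: 19.35
ee_pos: [0.5696, 0.1577, 0.1734]
eef_rot: [-0.704, 0.706, 0.058, -0.054]
wrist_force: [-1.1, -0.5, -1.3]
gripper_width: 0.0599
```

Run:
```python
from plan import *
s=env.sense();print(s["ee_pos"],R.from_quat(s["eef_rot"]).as_matrix().round(3).tolist(),s["gripper_width"],s["joints"])
a=snap("scene","s8.png")[150:310,260:460]
cv2.imwrite("pics/k.png",cv2.resize(a,(750,600),interpolation=2)[:,:,::-1])
```

```text
[0.56958077 0.15774946 0.17337568] [[-0.004, -0.987, -0.158], [-1.0, 0.003, 0.005], [-0.005, 0.158, -0.987]] 0.05985002172777079 [-0.11224479  0.46114667 -0.3092632   1.74048564  0.07769351  1.10491844
 -2.01527358]
```

View pics/k.png

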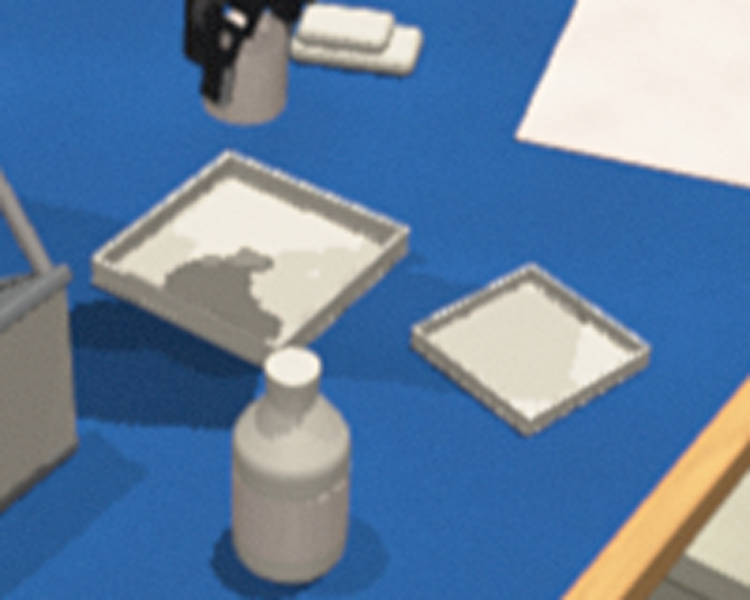

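Call:
arm_command(steps=[[0,0,-2,0,0,0],[0,0,-4,0,0,0],[0,0,-6,0,0,0],[0,0,-8,0,0,0],[0,0,-10,0,0,0],[0,0,-11.5,0,0,0],[0,0,-12.5,0,0,0],[0,0,-13,0,0,0],[0,0,-13.2,0,0,0],[0,0,-13.2,0,0,0]])

```text
t: 20.4
ee_pos: [0.5724, 0.1587, 0.0466]
eef_rot: [-0.704, 0.706, 0.056, -0.051]
wrist_force: [-0.1, -0.3, -1.2]
gripper_width: 0.0598
```

Call:
arm_command(steps=[[0,0,-0.2,0,0,0],[0,0,-0.4,0,0,0],[0,0,-0.4,0,0,0]])

```text
t: 20.7
ee_pos: [0.5721, 0.1585, 0.0421]
eef_rot: [-0.704, 0.706, 0.056, -0.051]
wrist_force: [-0.2, 0.2, -2.7]
gripper_width: 0.0594
```

Call:
arm_command(steps=[[0,0,-0.1,0,0,0],[0,0,-0.2,0,0,0],[0,0,-0.2,0,0,0]])

```text
t: 21.0
ee_pos: [0.572, 0.1586, 0.04]
eef_rot: [-0.704, 0.706, 0.056, -0.051]
wrist_force: [-0.6, -0.3, -2.0]
gripper_width: 0.0596
```

Call:
arm_command(steps=[[0,0,-0.1,0,0,0],[0,0,-0.1,0,0,0]])

```text
t: 21.2
ee_pos: [0.572, 0.1586, 0.039]
eef_rot: [-0.704, 0.706, 0.056, -0.051]
wrist_force: [0.3, 0.4, -1.8]
gripper_width: 0.0597
```

Call:
arm_command(steps=[[0,0,-0.1,0,0,0],[0,0,-0.2,0,0,0],[0,0,-0.3,0,0,0],[0,0,-0.3,0,0,0]])

```text
t: 21.6
ee_pos: [0.572, 0.1586, 0.0359]
eef_rot: [-0.704, 0.706, 0.056, -0.051]
wrist_force: [-0.6, -0.9, -0.9]
gripper_width: 0.0598
```

Call:
arm_command(steps=[[0,0,-0.1,0,0,0],[0,0,-0.1,0,0,0]])

```text
t: 21.8
ee_pos: [0.572, 0.1586, 0.035]
eef_rot: [-0.704, 0.706, 0.056, -0.051]
wrist_force: [0.3, 0.9, -2.6]
gripper_width: 0.0595
```

Call:
arm_command(steps=[[0,0,-0.1,0,0,0],[0,0,-0.1,0,0,0]])

```text
t: 22.0
ee_pos: [0.572, 0.1586, 0.034]
eef_rot: [-0.704, 0.706, 0.056, -0.051]
wrist_force: [-0.7, 0.4, -2.3]
gripper_width: 0.0596
```

Call:
arm_command(steps=[[0,0,-0.1,0,0,0],[0,0,-0.1,0,0,0]])

```text
t: 22.2
ee_pos: [0.572, 0.1586, 0.033]
eef_rot: [-0.704, 0.706, 0.056, -0.051]
wrist_force: [0.4, 0.4, -0.8]
gripper_width: 0.0599
```

Call:
arm_command(steps=[[0,0,-0.1,0,0,0],[0,0,-0.1,0,0,0]])

```text
t: 22.4
ee_pos: [0.572, 0.1586, 0.032]
eef_rot: [-0.704, 0.706, 0.056, -0.051]
wrist_force: [0.9, -0.2, -1.2]
gripper_width: 0.0595
```

Call:
arm_command(steps=[[0,0,-0.1,0,0,0],[0,0,-0.1,0,0,0]])

```text
t: 22.6
ee_pos: [0.572, 0.1585, 0.031]
eef_rot: [-0.704, 0.706, 0.056, -0.051]
wrist_force: [-0.5, -1.0, -0.7]
gripper_width: 0.0593
```

Call:
arm_command(steps=[[0,0,-0.05,0,0,0],[0,0,-0.05,0,0,0]])

```text
t: 22.8
ee_pos: [0.572, 0.1586, 0.0305]
eef_rot: [-0.704, 0.706, 0.056, -0.051]
wrist_force: [-0.2, 0.3, -1.7]
gripper_width: 0.0595
```

Call:
arm_command(steps=[[0,0,-0.05,0,0,0],[0,0,-0.05,0,0,0]])

```text
t: 23.0
ee_pos: [0.5721, 0.1586, 0.0301]
eef_rot: [-0.704, 0.706, 0.056, -0.051]
wrist_force: [0.6, 0.7, -1.3]
gripper_width: 0.0597
```

Call:
arm_command(steps=[[0,0,-0.05,0,0,0],[0,0,-0.1,0,0,0],[0,0,-0.1,0,0,0]])

```text
t: 23.3
ee_pos: [0.5721, 0.1586, 0.0297]
eef_rot: [-0.704, 0.706, 0.056, -0.051]
wrist_force: [-3.1, -1.0, 8.1]
gripper_width: 0.0596
```

Call:
arm_command(steps=[[0,0,-0.05,0,0,0],[0,0,-0.05,0,0,0]])

```text
t: 23.5
ee_pos: [0.5721, 0.1586, 0.0296]
eef_rot: [-0.704, 0.706, 0.056, -0.051]
wrist_force: [-5.4, -2.8, 16.4]
gripper_width: 0.0594
```

Call:
arm_command(steps=[[0,0,-0.05,0,0,0],[0,0,-0.05,0,0,0]])

```text
t: 23.7
ee_pos: [0.5721, 0.1586, 0.0296]
eef_rot: [-0.704, 0.706, 0.056, -0.051]
wrist_force: [-7.3, -2.6, 24.6]
gripper_width: 0.0594
```

Call:
arm_command(steps=[[0,0,-0.05,0,0,0],[0,0,-0.05,0,0,0]])

```text
t: 23.9
ee_pos: [0.5721, 0.1586, 0.0295]
eef_rot: [-0.704, 0.707, 0.056, -0.051]
wrist_force: [-10.4, -5.0, 31.9]
gripper_width: 0.0597
```

Seated. Relieve the press, open, retreat along the tool axis.

Call:
arm_command(steps=[[0,0,0.1,0,0,0],[0,0,0.17,0,0,0],[0,0,0.17,0,0,0]])

```text
t: 24.2
ee_pos: [0.5722, 0.1586, 0.0297]
eef_rot: [-0.704, 0.706, 0.056, -0.051]
wrist_force: [-2.7, -2.4, 8.3]
gripper_width: 0.0597
```

Call:
arm_command(jaw=0, steps=[[0,0,0,0,0,0],[0,0,0,0,0,0],[0,0,0,0,0,0],[0,0,0,0,0,0],[0,0,0,0,0,0],[0.1,0,0.6,0,0,0],[0.3,0,2,0,0,0],[0.6,0,4,0,0,0],[1,0,7,0,0,0],[1.5,0,10,0,0,0],[2,0,14,0,0,0],[2,2,18,0,0,0],[-2,6,22,0,0,0],[-6,10,24,0,0,0],[-8,14,26,0,0,0],[-8,14,26,0,0,0]])

```text
t: 25.8
ee_pos: [0.4897, 0.3021, 0.2929]
eef_rot: [-0.705, 0.705, 0.056, -0.049]
wrist_force: [0.1, 0.2, 0.2]
gripper_width: 0.0855
```

Run:
```python
from plan import *
s=env.sense();print(s["t"],s["ee_pos"],s["gripper_width"],np.round(s["wrist_force"],1))
a=snap("scene","s9.png")[140:340,140:440];b=snap("top","t9.png")[120:280,260:480]
a=cv2.resize(a,(450,300),interpolation=2);b=cv2.resize(b,(350,255),interpolation=2);b=np.vstack([b,np.zeros((45,350,3),np.uint8)])
c=cv2.resize(cv2.imread("pics/top0.png")[220:262,385:445,::-1],(400,280),interpolation=2);d=cv2.resize(cv2.imread("pics/t9.png")[220:262,385:445,::-1],(400,280),interpolation=2)
cv2.imwrite("pics/l.png",np.vstack([np.hstack([a,b]),np.hstack([c,d])])[:,:,::-1])
for k in("flask","pot","mouse","tray","roll"):
    for d in env.regions_of(k,"top")[:2]:print(k,round(d["score"],2),d["point"])
print("roll expected top centre",proj("top",[.576,.158,.061]))
```

```text
25.8 [0.48967471 0.30205982 0.29291431] 0.08550051848130606 [0.1 0.2 0.2]
flask 0.95 [368.7, 158.5]
pot 0.5 [354.3, 261.2]
mouse 0.55 [212.5, 255.8]
mouse 0.49 [364.8, 161.2]
tray 0.73 [290.4, 154.2]
tray 0.66 [304.8, 216.4]
roll 0.67 [304.9, 215.0]
roll 0.59 [428.5, 185.2]
roll expected top centre [[302.37705569 215.44067732]]
```

View pics/l.png

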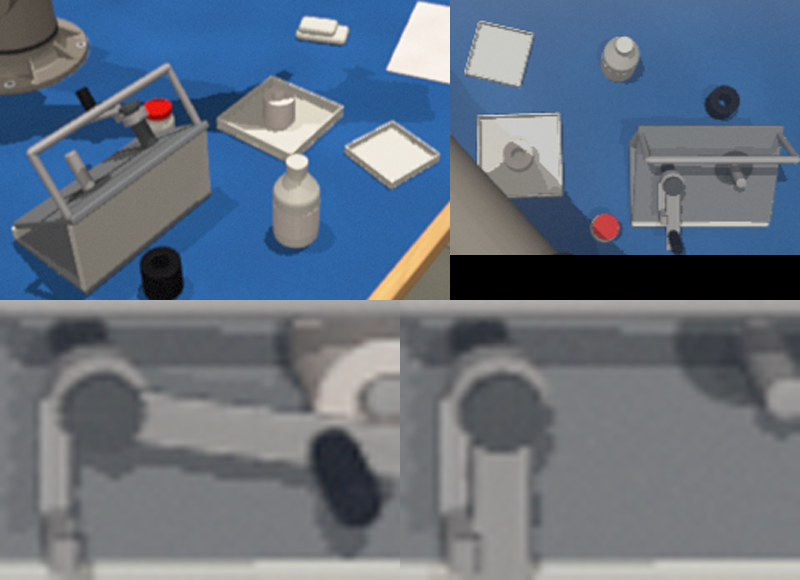

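The roll stands upright in the big tray, near its middle. The lever rests against the tab, whose position matches the first picture, and the flask, pot and mouse look unmoved. Handing in.

```bash
python3 -c "
from cell import env
print(env.sign_off())"
```

```text
the job is handed in; nothing more can be done
None
```

I swung the lever to its stop, then stood the paper roll on end near the middle of the larger tray. The job was handed in at 25.8 s of the 64 s allowed, with the gripper open and clear of everything.

- **Lever:** The push force was about 4 N, then rose to about 10 N while the lever stopped moving, so I took that as contact and backed off. In the last picture it rests against the stop, and the stop shows no visible shift from the first picture.
- **Roll:** I set it down slowly until it touched the tray floor, eased off the press, then released it. It is upright in the last picture.
- **Bystanders:** The flask, pot and mouse look unmoved in the last pictures. The detector's points for them moved by up to about 4 px, which I put down to detector scatter and did not check further.

Three things did not go to plan:

- **Joint limits:** With the gripper tilted along the spindle, the arm ran into its joint limits twice. I finished the lever push with the gripper vertical, against the plate's edge instead of the handle. I gripped the roll with the gripper tilted about 8° off the spindle's direction.
- **Press on the tray floor:** My small downward steps went on past first contact, so the press reached about 32 N before I eased off. That is within the 40 N limit.
- **Grip on the spindle:** Closing the gripper on the roll briefly pushed it against the deck with about 19 N.

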